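# Put the bench shaker's gated lever into third

## Task

The plate shaker's speed lever stands somewhere in the left-hand column of its H-shaped gate. Push it with the fingertips along the gate, across to the right-hand column and then forward (away from you), fully home in the third slot, the far right one with three dots. Only push the lever: do not pull up its knob, leave the bottle, jar, carton and tray where they stand, and finish clear of everything.

Things in the scene. Friction and masses are not known exactly. Their poses are not given: they have to be found in the camera images.
- shaker: White bench shaker, fixed, not running. Origin on the table under the gate's centre; x points away from the operator (forward), y to the operator's left, z up. Housing x -110 to +290, y -170 to +170 mm; deck 92 mm above the table. On the deck's far part, x 130 to 280 mm, a platform with two white test plates, tops at 126 mm.
- gate (a point): Centre of the H-shaped gate, on the top face of its square aluminium plate (130 x 130 mm, 98 mm above the table); axes as the shaker's. Two columns along x at y +22 (left) and -22 mm (right), joined by one crossing channel along y through the centre. Slots 1 far left, 2 near left, 3 far right, 4 near right, marked by 1 to 4 black dots beyond their ends. Fingers cannot enter the slots.
- slot3 (a point): Where the lever's axis passes the gate plate's top when it is home in the third slot: 22 mm forward and 22 mm right of the gate's centre. Axes as the shaker's.
- knob_centre (a point): Centre of the black barrel-shaped knob on the lever: radius 16 mm (full from 10 mm below to 16 mm above this point), 44 mm tall, its z axis up along the lever; about 170 mm above the table with the lever upright. Below it a bare 10 mm steel shaft. The lever pivots 155 mm below this point, 15 mm above the table under the gate's centre, so the knob travels about 41 mm each way.
- sway (a joint): Sideways lean of the lever, rad: 0 upright, + to the operator's right (shaker -y), - to the left. Stops at -0.27 and +0.27. Left column: -0.27 to about -0.23; right column: about +0.23 to +0.27. It can pass between the columns only while joint lever is within about 0.04 of 0. Stays where it is left (friction; about 1.5 N at the knob moves it).
- lever (a joint): Fore-and-aft lean of the lever, rad: 0 upright (in the crossing channel), + forward away from the operator, - towards the operator. Stops at -0.27 and +0.27, the slots' ends. Stays where it is left (friction; about 1.5 N at the knob moves it).
- knob (a joint): How far the spring-loaded knob is pulled up along the lever, m: 0 down as it should stay, 0.014 fully up. The spring holds it down with about 9 N.
- dropper: White dropper bottle, 28 mm diameter, 62 mm tall, standing on the shaker's deck to the left of the gate. Origin at the centre of its underside. Leave it.
- jar: Amber glass jar, 60 mm diameter, 100 mm tall, on the table beside the shaker. Origin at the centre of its underside. Leave it.
- carton: Pale carton with a brown band, 75 x 110 x 65 mm, on the table beside the shaker. Origin at the centre of its underside. Leave it.
- tray: Grey open tray, 90 x 70 x 30 mm, on the table near the shaker's right front corner. Origin at the centre of its underside. Leave it.

How it is judged:
By the outcome, as a careful person would: the job done as asked, in the order asked, and still so for the second after the job is handed in, with the robot touching nothing.
It also fails if it takes over 50 s, if anything falls off the work surface, if the arm or the gripper's body presses on something with over 40 N, if the wrist force passes 120 N, or if a joint passes its speed limit or range.

## Robot

A 6-joint arm with a two-finger parallel gripper is mounted at the origin on the work surface. World frame = base frame: x ahead of the robot, y to its left, z up, the work surface at z = 0. Lengths are in m, angles in rad, forces in N, time in s.
With the tool pointing down it reaches from about 0.25 to 0.85 m from the base axis. Payload 12.5 kg.
Tool frame: the origin (TCP) lies midway between the tips of the shut fingers; the grasp point (between the pads) lies bot.hold_point_z behind it (bot.hold_point_z is the distance from the TCP to the grasp point, in m); x points along the fingers, y is the direction in which the jaws open and shut, and the axes are right-handed (so a half turn about x gives the same grasp; the last joint's range is limited). The gripper opens to 93 mm and grips with 3 to 60 N. Pads are 15 mm wide; open, the fingers measure 128 mm over their backs; the gripper's body (75 mm by 188 mm) begins 65 mm behind the grasp point.
Start: joints at [1.037, 0.351, 1.652, -0, 1.139, -0.085], TCP at [0.239, 0.496, 0.219] pointing down, gripper open.
Joint ranges: [-2.75, 2.75], [-0.79, 2.1], [0.01, 2.65], [-1.57, 4.71], [0.07, 3.14], [-2.87, 2.87]. Speed limits (rad/s): [2.22, 2.22, 2.79, 3.14, 3.14, 3.14].

## Interface

Orientations are given as a unit quaternion [w, x, y, z].
In Python, from bench import bot, vision gives the robot as it stands.
- The arm moves only by the tool carry_out, never from a script. Its argument "targets" is a list that holds one entry, the list of rows, each a list of 7 numbers: the shift along the tool's x, y, z in units of 150 mm (1.0 is 150 mm), then the turn, a rotation vector about the tool's x, y, z in units of 45 degrees (1.0 is 45 degrees), then the closure in counts, from 0 (fully open) to 255 (shut). In form: [[[dx, dy, dz, rx, ry, rz, grip], ...]]. A call has exactly 8 rows; each row shifts and turns the commanded pose from where the row before left it, along the tool's axes as they then stand; what a row does not reach is not made up. A row lasts 1/10 s, in which the tool goes at most 50 mm and 8.59 degrees, less where a joint would pass 70% of its speed; a pose out of reach is approached as far as the arm can. A call with a number of a shift or a turn outside -1 to 1 is refused whole. A call with a gripper value outside its range is refused whole. The fingers move at their own pace and stop on an object; "grip_force" is the grip in N (left out, the last holds). Time passes only in rows, so rows that do not move let the fingers close, or fill a call up. It gives the time, the measured TCP pose, the force and the opening at its end, in the units of the state.
- bot.read_state(): the state, without advancing time (a new reading comes with each control period).
- vision.grab_frame(name): name is "side" or "top"; returns a dict with "color" (384x512x3 uint8, blue, green, red), "intrinsics" (3x3 intrinsics, pixels), "T" (4x4, takes a point from camera to world coordinates). Camera axes: x right, y up, looking along -z (the intrinsics and any distortion apply to the point x, -y, -z); pixel columns grow to the right and rows downward; lengths in m; the calibration is good to about 2 mm. A picture is of the moment at which its call begins. There is no depth.
- bot.hand_in(): hands the job in, once; it reports no verdict.
The state is a dict: "time": time; "joints": joint angles; "qvel": joint speeds; "effort": joint torques, N m; "eef_pos": TCP position; "orientation": TCP orientation; "contact_force": force on the tool from outside, world axes, zero at the start; "moment": the same for the moment, N m; "gripper_width": opening from 0.0 (shut) to 1.0 (fully open).
Only numpy, scipy, OpenCV 4.12 (cv2) and the standard library are available. Lean on these libraries where they do the work, as an engineer would, in place of code of your own. Each camera call takes 0.05 s, during which the arm holds its last target.

## Working session

There is one attempt and no reset: what is moved stays moved. The work goes in short steps, Python scripts to look and compute and a tool call to move; the robot and the scene stay as the last step left them, time stands still between calls to the robot, and variables do not carry over. Pictures are saved under pics/ and viewed, and the job is handed in when it is done.

Besides the shell and the picture viewer there is one more tool, called as a command line: name --argument value ..., lists and objects as JSON in quotes. carry_out: Moves the arm, as the interface text tells. Its arguments: {"type":"object","properties":{"targets":{"type":"array","items":{"type":"array","items":{"type":"array","items":{"type":"number"}}}},"grip_force":{"type":"number"}},"required":["targets"]}

```bash
mkdir -p pics; ls
python3 - <<'E'
from bench import bot, vision
import cv2, numpy as np
print(bot.read_state(), bot.hold_point_z)
for n in("side","top"):
    f=vision.grab_frame(n); cv2.imwrite(f"pics/{n}0.png",f["color"]); print(n,np.round(f["intrinsics"],1).tolist(),np.round(f["T"],4).tolist(),f.keys())
E
```

```text
pics
{'time': 0.0, 'joints': array([ 1.03742341e+00,  3.51220249e-01,  1.65241974e+00, -1.15987352e-05,
        1.13915670e+00, -8.46008788e-02]), 'qvel': array([ 0.001009  , -0.00171965,  0.00140022, -0.00044761, -0.00174064,
       -0.000686  ]), 'effort': array([-1.17461677e-04, -4.97309840e+01, -2.85262102e+01,  6.98366272e-02,
        2.57076637e-02, -1.10965082e-04]), 'eef_pos': array([0.2384198 , 0.49523906, 0.21811186]), 'orientation': array([ 0.68925461,  0.15692842,  0.68950642, -0.15774174]), 'contact_force': array([ 0.17403573,  0.94087014, -0.17256683]), 'moment': array([-0.00920124, -0.02711687, -0.00190763]), 'gripper_width': 1.0024532630357548} 0.0188
side [[388.8, 0.0, 257.6], [0.0, 388.8, 195.5], [0.0, 0.0, 1.0]] [[-0.9993, 0.0319, -0.019, 0.5422], [-0.0368, -0.7825, 0.6216, 0.6239], [0.005, 0.6218, 0.7831, 0.8506], [0.0, 0.0, 0.0, 1.0]] dict_keys(['color', 'intrinsics', 'T'])
top [[359.3, 0.0, 257.3], [0.0, 359.3, 192.6], [0.0, 0.0, 1.0]] [[0.022, 0.9794, -0.2008, 0.3966], [-0.9998, 0.0219, -0.0029, 0.016], [0.0016, 0.2008, 0.9796, 0.9909], [0.0, 0.0, 0.0, 1.0]] dict_keys(['color', 'intrinsics', 'T'])
```

View pics/side0.png

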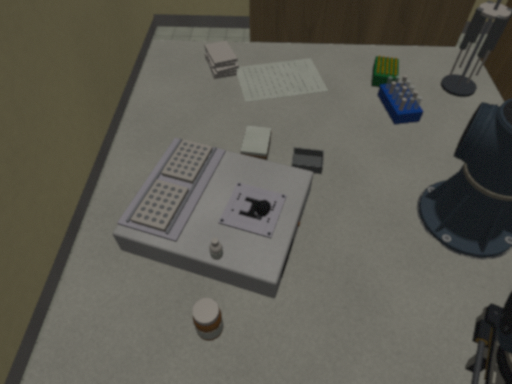

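View pics/top0.png

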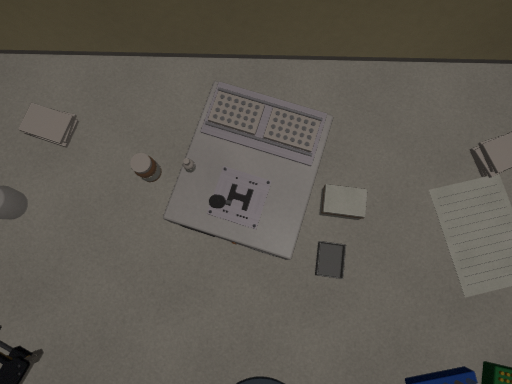

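Top view: the gate is near (238,197) and the knob near (217,202), on the near-left side. Next I'll zoom in and measure.

```bash
cat > h.py <<'E'
import numpy as np, cv2
from bench import bot, vision
def ray(f,u,v):
    K=f["intrinsics"];T=f["T"]
    d=np.array([(u-K[0,2])/K[0,0],-(v-K[1,2])/K[1,1],-1.]); return T[:3,3],T[:3,:3]@d
def onz(f,u,v,z):
    o,d=ray(f,u,v); return o+d*(z-o[2])/d[2]
def tri(f1,p1,f2,p2):
    o1,d1=ray(f1,*p1);o2,d2=ray(f2,*p2)
    s=np.linalg.lstsq(np.c_[d1,-d2],o2-o1,rcond=None)[0]
    a=o1+d1*s[0];b=o2+d2*s[1]; return (a+b)/2,np.linalg.norm(a-b)
def proj(f,P):
    T=f["T"];p=T[:3,:3].T@(np.asarray(P)-T[:3,3]);K=f["intrinsics"]
    return K[0,0]*p[0]/-p[2]+K[0,2],K[1,1]*-p[1]/-p[2]+K[1,2]
E
python3 - <<'E'
from h import *
f=vision.grab_frame("top");c=f["color"]
t=cv2.resize(c[130:270,150:350],None,fx=4,fy=4,interpolation=cv2.INTER_CUBIC);cv2.imwrite("pics/tz.png",np.clip(t*1.5,0,255).astype(np.uint8))
g=vision.grab_frame("side");c=g["color"]
t=cv2.resize(c[130:290,110:310],None,fx=3.75,fy=3.75,interpolation=cv2.INTER_CUBIC);cv2.imwrite("pics/sz.png",np.clip(t*1.5,0,255).astype(np.uint8))
for n,F in(("top",f),("side",g)):
    hsv=F["color"]; gray=cv2.cvtColor(hsv,cv2.COLOR_BGR2GRAY)
    m=(gray>115).astype(np.uint8)
    print(n,gray[200:215:7,150:320:10])
E
```

```text
top [[ 99  99 104 106 108 107  29  31  45  42  91 110 110 114 113 113 104]
 [ 98 102 105 107 107 109 106  29 109 111 110 113 112 113 112 113 104]
 [ 97 100 107 108 108 110  96 110 110 110 112 112 113 115 114 114 104]]
side [[118 111 120 104 116 122 128 127 119 118  29  74 119 121 122 120 111]
 [118  90 100  88 117 127 128 126 118 118  77  18  56 117 120 106 109]
 [117 109 119 103  98 127 125 126 119  74  21  17 117 116 122  67 110]]
```

View pics/tz.png

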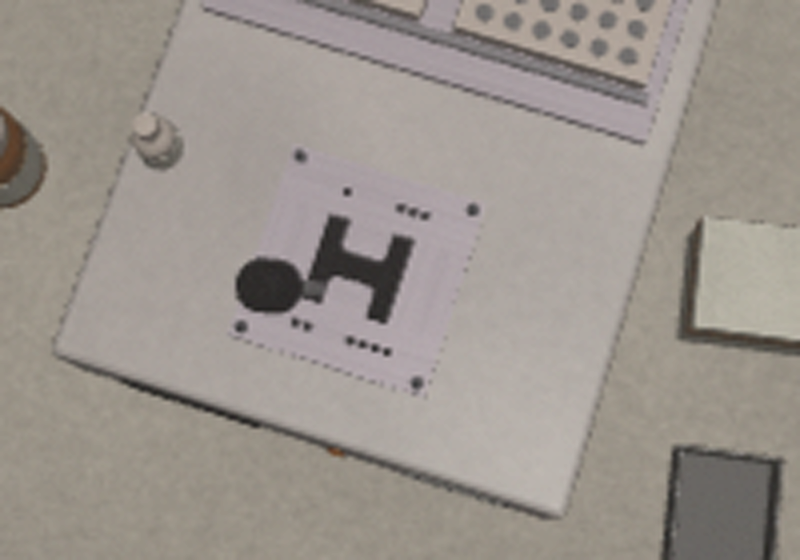

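View pics/sz.png

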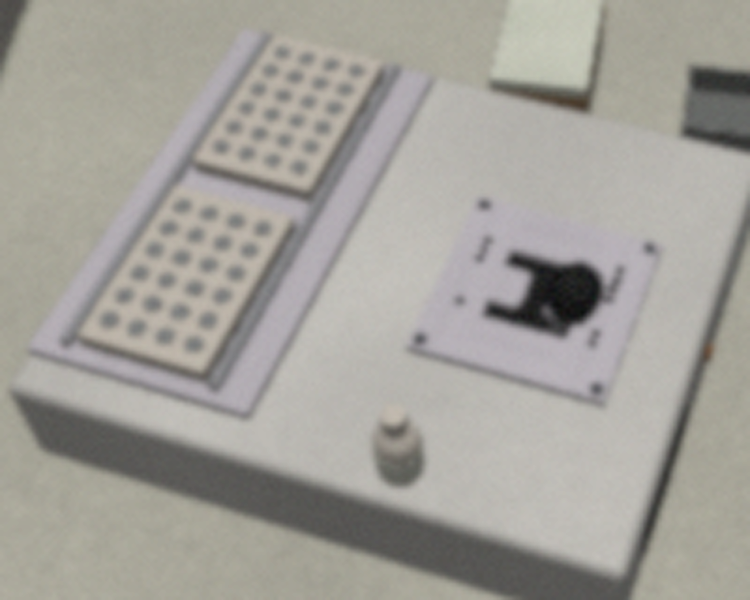

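Zoomed views: top shows the screws at (300,155), (473,210), (240,327), (417,383) and the knob at (269,284). Side shows the screws at (420,340), (484,204), (597,388), (650,248) and the knob at (575,293).

Run:
```python
from h import *
f=vision.grab_frame("top");g=vision.grab_frame("side")
P=lambda x,y:((x+.5)/4-.5+150,(y+.5)/4-.5+130)
S=lambda x,y:((x+.5)/3.75-.5+110,(y+.5)/3.75-.5+130)
t=[onz(f,*P(*p),.098) for p in((300,155),(473,210),(240,327),(417,383))]
s=[onz(g,*S(*p),.098) for p in((420,340),(484,204),(597,388),(650,248))]
for q in(t,s):
    q=np.array(q);c=q.mean(0);d=(q[0]+q[1]-q[2]-q[3]);l=q[0]-q[1]+q[2]-q[3]
    print(c, np.degrees(np.arctan2(d[1],d[0])),np.degrees(np.arctan2(-l[0],l[1])),np.linalg.norm(d)/2,np.linalg.norm(l)/2)
K,e=tri(f,P(269,284),g,S(575,293));print("knob",K,e)
C=(np.mean(t,0)+np.mean(s,0))/2
q=np.array(t);r=np.array(s)
q=(q+r)/2;d=(q[0]+q[1]-q[2]-q[3]);a=np.arctan2(d[1],d[0])
R=np.array([[np.cos(a),-np.sin(a)],[np.sin(a),np.cos(a)]])
k=R.T@(K[:2]-C[:2]);print(C,np.degrees(a),"knob local",k)
# objects
for n,p,z in(("dropper",(165,150),.092+.03),("cartonL",(700,215),.065),("trayTL",(680,447),.03),("trayR",(780,460),.03)):
    w=onz(f,*P(*p),z);print(n,w,R.T@(w[:2]-C[:2]))
# slots seen: far right end, near right end
for p in((404,237),(378,321),(339,216)):
    w=onz(f,*P(*p),.098);print(R.T@(w[:2]-C[:2]))
```

```text
[0.56848939 0.06467064 0.098     ] -16.475511344669535 -16.570068361384976 0.11670612767527752 0.11667005925366632
[0.56992711 0.0641434  0.098     ] -16.131177634279556 -16.311610361922693 0.11626094116562255 0.11654334484012428
knob [0.54533656 0.11250514 0.16327652] 0.0006934989886258283
[0.56920825 0.06440702 0.098     ] -16.30367349130478 knob local [-0.03641425  0.0394625 ]
dropper [0.63611763 0.18626783 0.122     ] [0.030009   0.13574381]
cartonL [ 0.61529989 -0.1587965   0.065     ] [ 0.10689771 -0.20128868]
trayTL [ 0.46504522 -0.14965351  0.03      ] [-0.03988152 -0.23469408]
trayR [ 0.45794833 -0.21585241  0.03      ] [-0.02810912 -0.30022325]
[ 0.02697009 -0.02193788]
[-0.02934569 -0.02285181]
[0.02749153 0.02173582]
```

```bash
cat >> h.py <<'E'
from scipy.spatial.transform import Rotation as Ro
C=np.array([.5692,.0644]);A=np.radians(-16.35)
R2=np.array([[np.cos(A),-np.sin(A)],[np.sin(A),np.cos(A)]])
def cur():
    s=bot.read_state();q=s["orientation"];return s,np.array(s["eef_pos"]),Ro.from_quat([q[1],q[2],q[3],q[0]])
def goalR(cR):
    best=None
    for sg in(1,-1):
        y=np.r_[R2@[0,sg],0];x=np.array([0,0,-1.]);r=Ro.from_matrix(np.c_[x,y,np.cross(x,y)])
        v=(cR.inv()*r)
        if best is None or v.magnitude()<best.magnitude():best=v
    return best
def loc():
    s,p,r=cur();l=R2.T@(p[:2]-C);F=np.array(s["contact_force"]);Fl=np.r_[R2.T@F[:2],F[2]]
    print("t",round(s["time"],2),"local mm",np.round(np.r_[l,p[2]]*1000,1),"F",np.round(Fl,1),"w",round(s["gripper_width"],3));return l
def knob(save=None):
    f=vision.grab_frame("top");g=vision.grab_frame("side")
    if save:
        a=cv2.resize(f["color"][130:270,150:350],None,fx=2,fy=2);b=cv2.resize(g["color"][130:270,150:350],None,fx=2,fy=2)
        cv2.imwrite(f"pics/{save}.png",np.clip(np.hstack([a,b])*1.5,0,255).astype(np.uint8))
    return f,g
E
python3 - <<'E'
from h import *
s,p,r=cur();loc();print(np.round(r.as_matrix(),3))
v=goalR(r);print("turn units",v.as_rotvec()/np.radians(45))
E
```

```text
t 0.3 local mm [-438.6  320.5  218.4] F [-0.7  0.8  0.6] w 1.0
[[-0.     0.434  0.901]
 [-0.     0.901 -0.434]
 [-1.    -0.    -0.   ]]
turn units [-2.08085026e-01 -7.87150589e-05  5.01167049e-04]
```

carry_out --targets '[[[0,0,0,-0.1,0,0,255],[0,0,0,-0.108,0,0,255],[0,-0.18,0.22,0,0,0,255],[0,-0.18,0.22,0,0,0,255],[0,-0.18,0.22,0,0,0,255],[0,-0.18,0.22,0,0,0,255],[0,-0.18,0.22,0,0,0,255],[0,-0.18,0.22,0,0,0,255]]]' --grip_force 20

```text
time: 1.1
eef_pos: [0.3837, 0.2828, 0.2188]
orientation: [0.7, 0.101, 0.7, -0.1]
contact_force: [0.9, 0.1, -0.0]
gripper_width: 0.357
```

Run:
```python
from h import *
s,p,r=cur();loc();v=goalR(r);print("turn units",v.as_rotvec()/np.radians(45))
```

```text
t 1.1 local mm [-239.5  157.4  218.8] F [ 0.8  0.4 -0. ] w 0.357
turn units [ 0.00013827  0.00025823 -0.00028194]
```

carry_out --targets '[[[0,-0.156,0.19,0,0,0,255],[0,-0.156,0.19,0,0,0,255],[0,-0.156,0.19,0,0,0,255],[0,-0.156,0.19,0,0,0,255],[0,-0.156,0.19,0,0,0,255],[0.13,0,0,0,0,0,255],[0.13,0,0,0,0,0,255],[0.13,0,0,0,0,0,255]]]'

```text
time: 1.9
eef_pos: [0.4869, 0.1316, 0.1595]
orientation: [0.7, 0.101, 0.7, -0.101]
contact_force: [0.4, 0.2, 0.3]
gripper_width: 0.001
```

Run:
```python
from h import *
loc();knob("a")
```

```text
t 1.9 local mm [-97.9  41.3 159.5] F [0.4 0.3 0.3] w 0.001
```

View pics/a.png

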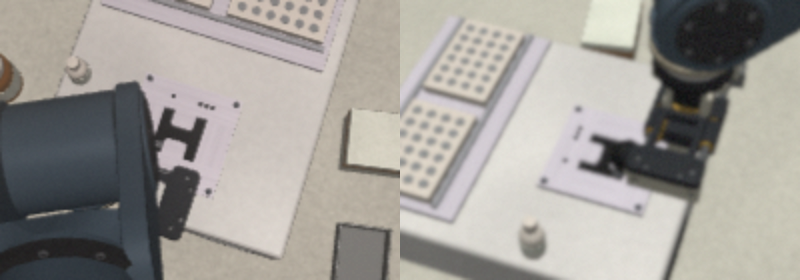

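carry_out --targets '[[[0,0,0.06,0,0,0,255],[0,0,0.06,0,0,0,255],[0,0,0.06,0,0,0,255],[0,0,0.06,0,0,0,255],[0,0,0.04,0,0,0,255],[0,0,0.03,0,0,0,255],[0,0,0,0,0,0,255],[0,0,0,0,0,0,255]]]'

```text
time: 2.8
eef_pos: [0.5314, 0.1188, 0.16]
orientation: [0.7, 0.101, 0.7, -0.101]
contact_force: [0.3, 0.0, -0.0]
gripper_width: 0.002
```

Run:
```python
from h import *
loc();knob("b")
```

```text
t 2.8 local mm [-51.6  41.5 160. ] F [ 0.3  0.1 -0. ] w 0.002
```

View pics/b.png

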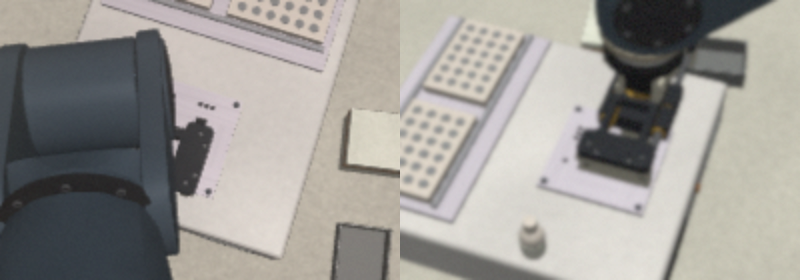

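carry_out --targets '[[[0,0,0.02,0,0,0,255],[0,0,0.02,0,0,0,255],[0,0,0.02,0,0,0,255],[0,0,0.02,0,0,0,255],[0,0,0.02,0,0,0,255],[0,0,0.02,0,0,0,255],[0,0,0.02,0,0,0,255],[0,0,0.02,0,0,0,255]]]'

```text
time: 3.7
eef_pos: [0.5547, 0.112, 0.1601]
orientation: [0.7, 0.101, 0.7, -0.101]
contact_force: [-1.4, -0.1, 0.6]
gripper_width: 0.004
```

Run:
```python
from h import *
loc();knob("c")
```

```text
t 3.7 local mm [-27.4  41.6 160.1] F [-1.3 -0.5  0.6] w 0.004
```

View pics/c.png

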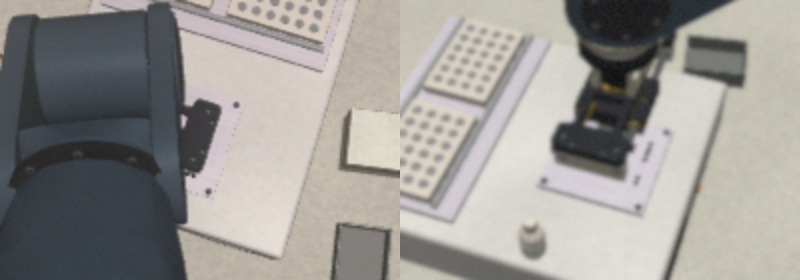

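Contact at about 1.4 N, so the knob is moving. I'll back off to see where it stands, on the way to the left side.

carry_out --targets '[[[0,0,-0.15,0,0,0,255],[0,0,-0.25,0,0,0,255],[0,0.15,-0.1,0,0,0,255],[0,0.15,0,0,0,0,255],[0,0.15,0,0,0,0,255],[0,0.15,0,0,0,0,255],[0,0,0,0,0,0,255],[0,0,0,0,0,0,255]]]'

```text
time: 4.6
eef_pos: [0.5076, 0.2194, 0.1599]
orientation: [0.7, 0.1, 0.7, -0.1]
contact_force: [-1.5, -0.4, 0.3]
gripper_width: 0.006
```

Run:
```python
from h import *
loc();f,g=knob("d")
t=cv2.resize(f["color"][160:230,200:275],None,fx=5,fy=5,interpolation=cv2.INTER_CUBIC)
u=cv2.resize(g["color"][180:250,215:290],None,fx=5,fy=5,interpolation=cv2.INTER_CUBIC)
cv2.imwrite("pics/d2.png",np.clip(np.hstack([t,u])*1.5,0,255).astype(np.uint8))
```

```text
t 4.6 local mm [-102.8  131.4  159.9] F [-1.4 -0.8  0.3] w 0.006
```

View pics/d.png

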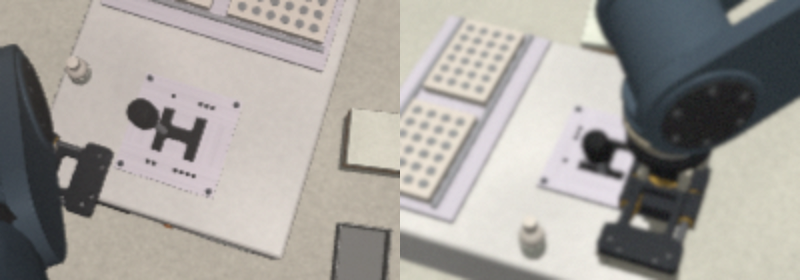

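View pics/d2.png

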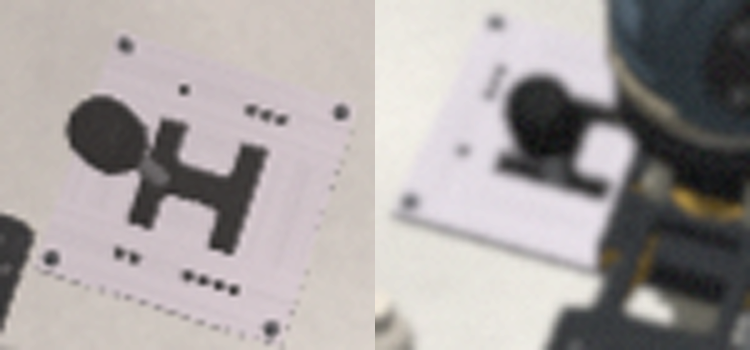

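The knob is now at (107,135) in the left (top) crop and (541,114) in the right (side) crop, so the lever is near the crossing channel.

Run:
```python
from h import *
f=vision.grab_frame("top");g=vision.grab_frame("side")
K,e=tri(f,((107.5)/5-.5+200,135.5/5-.5+160),g,((541.5-375)/5-.5+215,114.5/5-.5+180))
print(K,e,R2.T@(K[:2]-C)*1000)
```

```text
[0.57854272 0.10357141 0.16897439] 0.0019768142288811115 [-2.06201911 40.21733062]
```

carry_out --targets '[[[0,-0.15,0,0,0,0,255],[0,-0.08,0.1,0,0,0,255],[0,0,0.2,0,0,0,255],[0,0,0.2,0,0,0,255],[0,0,0.18,0,0,0,255],[0,0,0,0,0,0,255],[0,-0.05,0,0,0,0,255],[0,-0.05,0,0,0,0,255]]]'

```text
time: 5.6
eef_pos: [0.5906, 0.1429, 0.16]
orientation: [0.7, 0.1, 0.7, -0.101]
contact_force: [0.6, -0.5, -0.7]
gripper_width: 0.008
```

Run:
```python
from h import *
loc();f,g=knob("e")
```

```text
t 5.6 local mm [ -1.5  81.3 160. ] F [ 0.7 -0.3 -0.7] w 0.008
```

View pics/e.png

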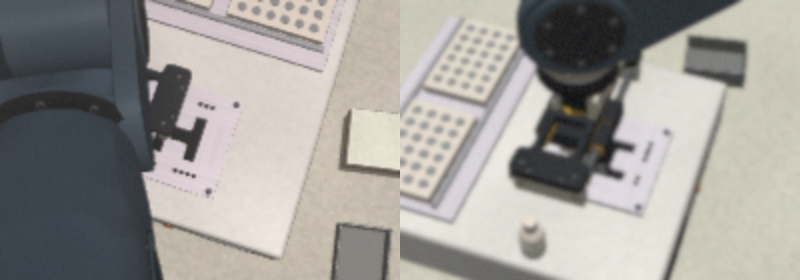

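carry_out --targets '[[[0,-0.05,0,0,0,0,255],[0,-0.05,0,0,0,0,255],[0,-0.05,0,0,0,0,255],[0,-0.05,0,0,0,0,255],[0,-0.05,0,0,0,0,255],[0,-0.05,0,0,0,0,255],[0,-0.05,0,0,0,0,255],[0,-0.05,0,0,0,0,255]]]'

```text
time: 6.5
eef_pos: [0.5747, 0.0852, 0.1601]
orientation: [0.7, 0.101, 0.7, -0.101]
contact_force: [1.3, 1.7, 1.6]
gripper_width: 0.007
```

Run:
```python
from h import *
loc();f,g=knob("f")
```

```text
t 6.5 local mm [ -0.6  21.4 160.1] F [0.7 2.  1.6] w 0.007
```

View pics/f.png

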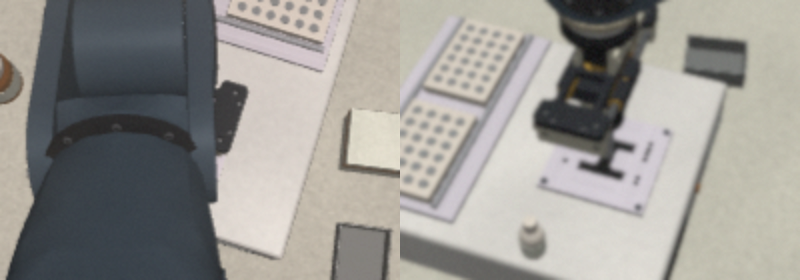

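carry_out --targets '[[[0,-0.03,0,0,0,0,255],[0,-0.03,0,0,0,0,255],[0,-0.03,0,0,0,0,255],[0,-0.03,0,0,0,0,255],[0,-0.02,0,0,0,0,255],[0,-0.02,0,0,0,0,255],[0,-0.01,0,0,0,0,255],[0,0,0,0,0,0,255]]]'

```text
time: 7.4
eef_pos: [0.5676, 0.0611, 0.1601]
orientation: [0.7, 0.101, 0.7, -0.101]
contact_force: [0.3, 0.2, -0.7]
gripper_width: 0.009
```

Run:
```python
from h import *
loc()
```

```text
t 7.4 local mm [ -0.6  -3.6 160.1] F [ 0.2  0.3 -0.7] w 0.009
```

carry_out --targets '[[[0,-0.01,0,0,0,0,255],[0,-0.01,0,0,0,0,255],[0,0,0,0,0,0,255],[0,0,0,0,0,0,255],[0,0,0,0,0,0,255],[0,0,0,0,0,0,255],[0,0,0,0,0,0,255],[0,0,0,0,0,0,255]]]'

```text
time: 8.2
eef_pos: [0.5668, 0.0584, 0.1601]
orientation: [0.7, 0.101, 0.7, -0.101]
contact_force: [-0.0, 1.1, 0.2]
gripper_width: 0.003
```

Run:
```python
from h import *
loc();f,g=knob("g")
```

```text
t 8.2 local mm [ -0.6  -6.4 160.1] F [-0.3  1.   0.2] w 0.003
```

View pics/g.png

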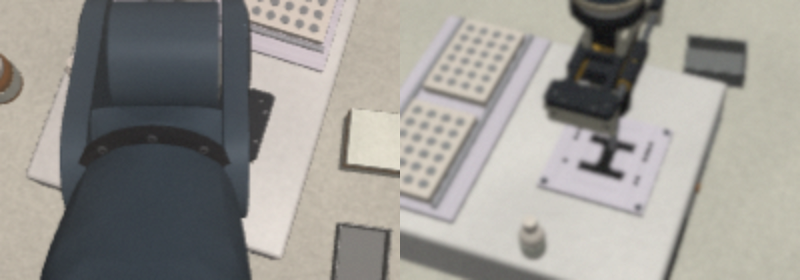

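carry_out --targets '[[[0,-0.007,0,0,0,0,255],[0,0,0,0,0,0,255],[0,0,0,0,0,0,255],[0,-0.007,0,0,0,0,255],[0,0,0,0,0,0,255],[0,0,0,0,0,0,255],[0,0,0,0,0,0,255],[0,0,0,0,0,0,255]]]'

```text
time: 9.1
eef_pos: [0.5662, 0.0564, 0.1601]
orientation: [0.7, 0.101, 0.7, -0.101]
contact_force: [0.5, 1.3, -0.0]
gripper_width: 0.006
```

Run:
```python
from h import *
loc();loc()
```

```text
t 9.1 local mm [ -0.6  -8.5 160.1] F [ 0.1  1.4 -0. ] w 0.006
t 9.1 local mm [ -0.6  -8.5 160.1] F [ 0.1  1.4 -0. ] w 0.006
```

carry_out --targets '[[[0,0.15,0,0,0,0,255],[0,0.15,-0.1,0,0,0,255],[0,0.2,-0.2,0,0,0,255],[0,0.2,-0.2,0,0,0,255],[0,0.2,-0.2,0,0,0,255],[0,0.1,0,0,0,0,255],[0,0,0,0,0,0,255],[0,0,0,0,0,0,255]]]'

```text
time: 9.9
eef_pos: [0.5083, 0.2293, 0.1601]
orientation: [0.7, 0.1, 0.7, -0.101]
contact_force: [0.3, -0.5, 0.3]
gripper_width: 0.002
```

Run:
```python
from h import *
loc();f,g=knob("k")
t=cv2.resize(f["color"][160:230,200:275],None,fx=5,fy=5,interpolation=cv2.INTER_CUBIC)
u=cv2.resize(g["color"][170:240,215:290],None,fx=5,fy=5,interpolation=cv2.INTER_CUBIC)
cv2.imwrite("pics/k2.png",np.clip(np.hstack([t,u])*1.5,0,255).astype(np.uint8))
```

```text
t 9.9 local mm [-104.9  141.1  160.1] F [ 0.4 -0.4  0.3] w 0.002
```

View pics/k2.png

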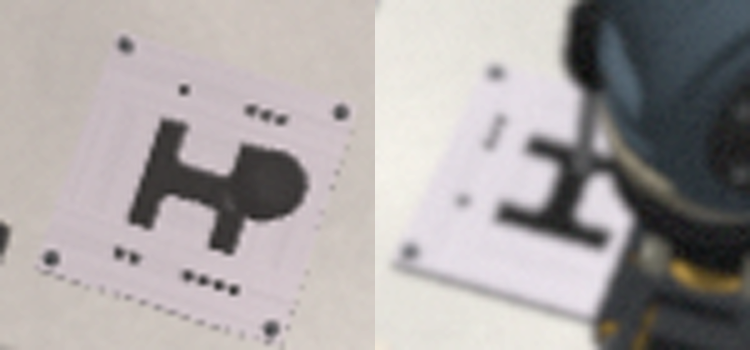

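The knob is now over the right column, at (268,184) in the top crop.

Run:
```python
from h import *
f=vision.grab_frame("top")
for z in(.165,.17):
    K=onz(f,268.5/5-.5+200,184.5/5-.5+160,z);print(R2.T@(K[:2]-C)*1000)
```

```text
[ -1.76493635 -38.65641059]
[ -2.67415638 -38.99767853]
```

carry_out --targets '[[[0,-0.2,0,0,0,0,255],[0,-0.25,0,0,0,0,255],[0,-0.25,0,0,0,0,255],[0,-0.25,0,0,0,0,255],[0,-0.26,0,0,0,0,255],[0,0,0.15,0,0,0,255],[0,0,0.15,0,0,0,255],[0,0,0.15,0,0,0,255]]]'

```text
time: 10.85
eef_pos: [0.5222, 0.0352, 0.1604]
orientation: [0.7, 0.101, 0.7, -0.101]
contact_force: [-0.2, -0.1, -0.2]
gripper_width: 0.006
```

Run:
```python
from h import *
loc();f,g=knob("l")
```

```text
t 10.85 local mm [-36.9 -41.3 160.4] F [-0.1 -0.2 -0.2] w 0.006
```

View pics/l.png

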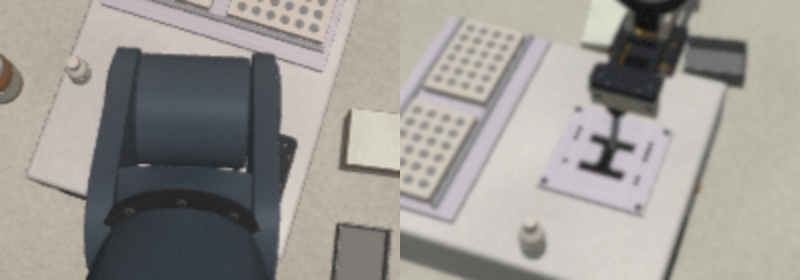

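Now I'll push forward, 48 mm to start.

carry_out --targets '[[[0,0,0.04,0,0,0,255],[0,0,0.04,0,0,0,255],[0,0,0.04,0,0,0,255],[0,0,0.04,0,0,0,255],[0,0,0.04,0,0,0,255],[0,0,0.04,0,0,0,255],[0,0,0.04,0,0,0,255],[0,0,0.04,0,0,0,255]]]'

```text
time: 11.75
eef_pos: [0.5673, 0.0232, 0.1596]
orientation: [0.699, 0.101, 0.7, -0.101]
contact_force: [-3.1, 0.2, -1.9]
gripper_width: 0.005
```

Run:
```python
from h import *
loc();f,g=knob("m")
```

```text
t 11.75 local mm [  9.8 -40.1 159.6] F [-3.  -0.7 -1.9] w 0.005
```

View pics/m.png

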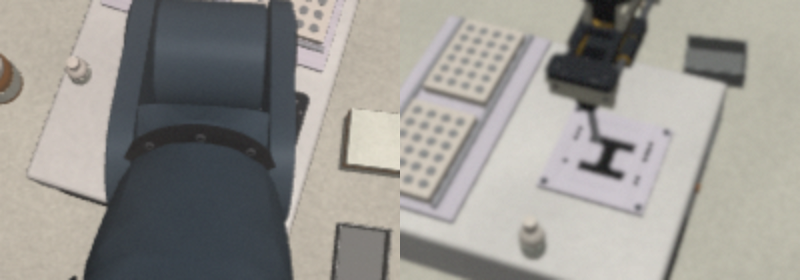

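carry_out --targets '[[[0.005,0,0.015,0,0,0,255],[0.005,0,0.01,0,0,0,255],[0,0,0.01,0,0,0,255],[0,0,0,0,0,0,255],[0,0,0,0,0,0,255],[0,0,0,0,0,0,255],[0,0,0,0,0,0,255],[0,0,0,0,0,0,255]]]'

```text
time: 12.65
eef_pos: [0.5725, 0.0218, 0.1586]
orientation: [0.7, 0.101, 0.7, -0.101]
contact_force: [0.0, 0.6, 1.7]
gripper_width: 0.005
```

Run:
```python
from h import *
loc()
```

```text
t 12.65 local mm [ 15.1 -40.  158.6] F [-0.1  0.5  1.7] w 0.005
```

carry_out --targets '[[[0,0,0.01,0,0,0,255],[0,0,0,0,0,0,255],[0,0,0.007,0,0,0,255],[0,0,0,0,0,0,255],[0,0,0,0,0,0,255],[0,0,0,0,0,0,255],[0,0,0,0,0,0,255],[0,0,0,0,0,0,255]]]'

```text
time: 13.45
eef_pos: [0.5748, 0.0211, 0.1585]
orientation: [0.7, 0.101, 0.7, -0.101]
contact_force: [-3.6, 1.7, -1.0]
gripper_width: 0.002
```

Run:
```python
from h import *
loc()
```

```text
t 13.45 local mm [ 17.5 -40.  158.5] F [-3.9  0.6 -1. ] w 0.002
```

carry_out --targets '[[[0,0,0.007,0,0,0,255],[0,0,0,0,0,0,255],[0,0,0,0,0,0,255],[0,0,0,0,0,0,255],[0,0,0,0,0,0,255],[0,0,0,0,0,0,255],[0,0,0,0,0,0,255],[0,0,0,0,0,0,255]]]'

```text
time: 14.25
eef_pos: [0.5758, 0.0208, 0.1586]
orientation: [0.7, 0.101, 0.7, -0.101]
contact_force: [-4.0, 2.0, -1.4]
gripper_width: 0.004
```

Run:
```python
from h import *
loc()
```

```text
t 14.25 local mm [ 18.7 -40.  158.6] F [-4.4  0.8 -1.4] w 0.004
```

carry_out --targets '[[[0,0,0.007,0,0,0,255],[0,0,0,0,0,0,255],[0,0,0,0,0,0,255],[0,0,0.007,0,0,0,255],[0,0,0,0,0,0,255],[0,0,0,0,0,0,255],[0,0,0,0,0,0,255],[0,0,0,0,0,0,255]]]'

```text
time: 15.05
eef_pos: [0.5775, 0.0203, 0.1584]
orientation: [0.7, 0.101, 0.7, -0.101]
contact_force: [-5.0, 2.4, -1.2]
gripper_width: 0.001
```

Run:
```python
from h import *
loc(); knob("n")
```

```text
t 15.05 local mm [ 20.4 -40.  158.4] F [-5.5  0.9 -1.2] w 0.001
```

View pics/n.png

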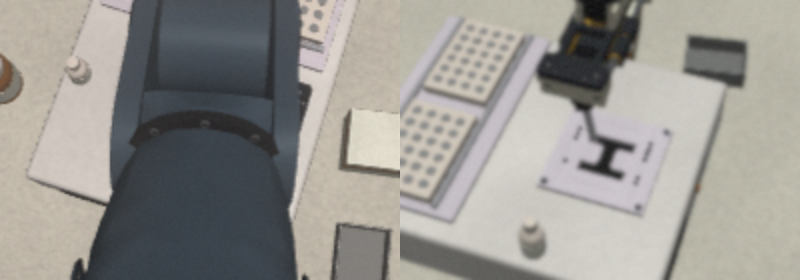

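Force is rising steadily against the stop, now 5.5 N. I'll retreat and check.

carry_out --targets '[[[0,0,-0.1,0,0,0,255],[0,0,-0.25,0,0,0,255],[0,0,-0.3,0,0,0,255],[0,0.2,-0.2,0,0,0,255],[0,0.3,0,0,0,0,255],[0,0.3,0,0,0,0,255],[0,0.3,0,0,0,0,255],[0,0.2,0,0,0,0,255]]]'

```text
time: 15.95
eef_pos: [0.5122, 0.246, 0.1595]
orientation: [0.701, 0.101, 0.699, -0.1]
contact_force: [0.4, -1.6, 0.1]
gripper_width: 0.005
```

Run:
```python
from h import *
loc();f,g=knob("o")
t=cv2.resize(f["color"][160:230,200:275],None,fx=5,fy=5,interpolation=cv2.INTER_CUBIC)
u=cv2.resize(g["color"][160:230,215:290],None,fx=5,fy=5,interpolation=cv2.INTER_CUBIC)
cv2.imwrite("pics/o2.png",np.clip(np.hstack([t,u])*1.5,0,255).astype(np.uint8))
```

```text
t 15.95 local mm [-105.8  158.2  159.5] F [ 0.8 -1.4  0.1] w 0.005
```

View pics/o2.png

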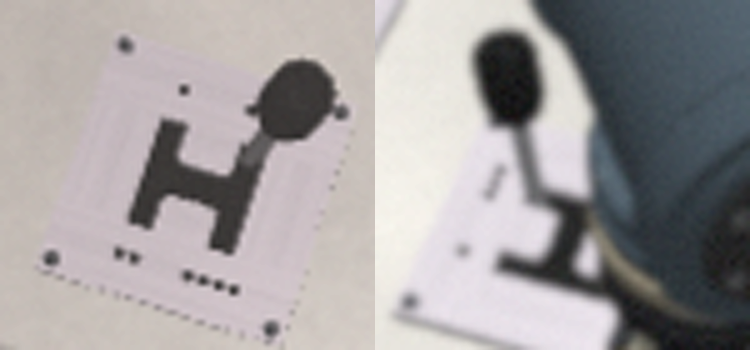

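View pics/o.png

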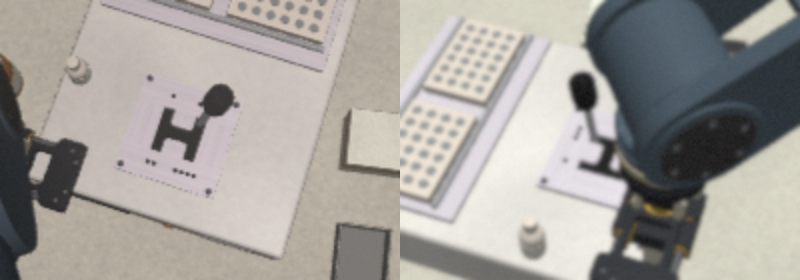

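Run:
```python
from h import *
f=vision.grab_frame("top");g=vision.grab_frame("side")
K,e=tri(f,((298.5)/5-.5+200,99.5/5-.5+160),g,((508.5-375)/5-.5+215,78.5/5-.5+160))
print(K,e,R2.T@(K[:2]-C)*1000)
# predict knob axis ends for lever=.27 & .25, sway .255
for lv in(.27,.25,.23):
    for d in(-.022,0,.022):
        t=np.array([np.tan(lv),-np.tan(.26),1]);t/=np.linalg.norm(t)
        P=t*(.155+d);w=np.r_[C+R2@P[:2],P[2]+.015]
        a=proj(f,w);b=proj(g,w);print(lv,d,np.round([(a[0]+.5-200)*5,(a[1]+.5-160)*5,(b[0]+.5-215)*5+375,(b[1]+.5-160)*5],0))
```

```text
[0.59977191 0.01456684 0.15813033] 0.0004540860862593802 [ 43.36382773 -39.21178422]
0.27 -0.022 [281. 122. 523. 119.]
0.27 0 [295. 104. 515.  79.]
0.27 0.022 [310.  86. 506.  39.]
0.25 -0.022 [279. 126. 528. 119.]
0.25 0 [294. 110. 521.  79.]
0.25 0.022 [309.  92. 513.  39.]
0.23 -0.022 [278. 131. 533. 119.]
0.23 0 [292. 115. 527.  80.]
0.23 0.022 [307.  99. 520.  39.]
```

The knob measures at (43,-39) mm, which is at the stop in slot 3. I'll lift clear and then compare against the first pictures.

carry_out --targets '[[[-0.2,0,0,0,0,0,255],[-0.2,0,-0.1,0,0,0,255],[-0.1,0,-0.2,0,0,0,255],[0,0.1,-0.2,0,0,0,255],[0,0.1,-0.2,0,0,0,255],[0,0.1,-0.2,0,0,0,255],[0,0,0,0,0,0,255],[0,0,0,0,0,0,255]]]'

```text
time: 16.95
eef_pos: [0.394, 0.3238, 0.234]
orientation: [0.7, 0.101, 0.699, -0.1]
contact_force: [-0.0, 0.0, 0.2]
gripper_width: 0.004
```

Run:
```python
from h import *
loc()
for n in("top","side"):
    f=vision.grab_frame(n)["color"];cv2.imwrite(f"pics/{n}9.png",f)
    d=(cv2.absdiff(f,cv2.imread(f"pics/{n}0.png")).max(2)>40).astype(np.uint8)
    k,l,s,c=cv2.connectedComponentsWithStats(d);print(n,[x[:5].tolist() for x in s[1:] if x[4]>8])
```

```text
t 16.95 local mm [-241.1  199.6  234. ] F [-0.   0.   0.2] w 0.004
top [[250, 172, 17, 18, 195], [209, 194, 17, 14, 193], [0, 209, 139, 175, 15490], [0, 347, 10, 8, 44]]
side [[503, 10, 8, 7, 39], [480, 34, 7, 13, 20], [326, 48, 178, 269, 17747], [388, 104, 4, 6, 10], [497, 127, 15, 18, 161], [453, 144, 40, 25, 456], [235, 166, 14, 30, 231], [431, 171, 33, 25, 95], [255, 199, 17, 18, 206], [465, 291, 47, 93, 3018]]
```

View pics/top9.png

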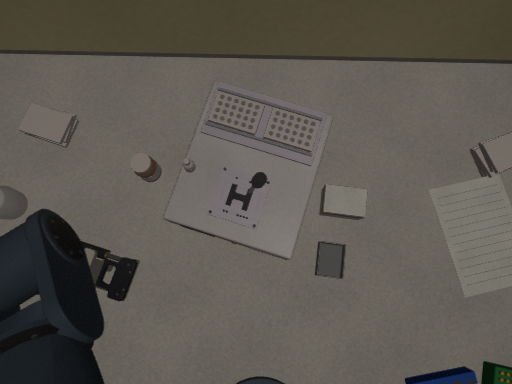

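View pics/side9.png

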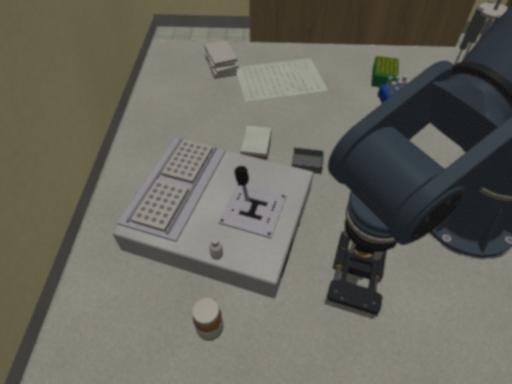

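The lever stands in slot 3, with its knob at (259,180) in the top view. Apart from the knob, only the arm differs from the first pictures.

```bash
python3 -c "
from bench import bot
print(bot.hand_in())"
```

```text
the job is handed in; nothing more can be done
None
```

The lever is in the third slot (far right), and I handed the job in at about 17 s.

**What I did:** I used the shut fingertips and only pushed. The knob went forward from the near-left slot to the crossing, then right into the right-hand column, then forward until it met the stop. The push reached about 5.5 N there, and upward drag on the knob stayed near 2 N against its 9 N spring. I then backed off and lifted clear.

**Last checks:**
- **Lever:** the two cameras put the knob about 43 mm forward and 39 mm right of the gate's centre. The full 0.27 stop puts it about 41 mm each way, so the forward reading is about 2 mm past it, within the camera calibration.
- **Other items:** comparing before and after pictures, only the knob and the arm had changed. The bottle, jar, carton and tray had not moved.
- **Clearance:** the measured contact force is about zero, and the arm is clear of everything.

**Did not fit cleanly:** at the forward stop the force rose softly, about 0.6 N per mm, instead of sharply. I therefore relied on the camera measurement to confirm it was home. I did not measure the knob's height along the lever directly.

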